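Knock a stuck heat sink out of its flip-over holder

ROBOT

A 6-joint arm with a two-finger parallel gripper is mounted at the origin on the work surface. World frame = base frame: x ahead of the robot, y to its left, z up, the work surface at z = 0. Lengths are in mm, angles in rad, forces in N, time in s.
With the tool pointing down it reaches from about 250 to 725 mm from the base axis. Payload 9.7 kg.
Tool frame: the origin (TCP) lies midway between the tips of the shut fingers; the grasp point (between the pads) lies 19 mm behind it; z points along the fingers, y is the direction in which the jaws open and shut (so a half turn about z gives the same grasp; the last joint's range is limited). The gripper opens to 85 mm and grips with 20 to 120 N. Pads are 22 mm wide; open, the fingers measure 114 mm over their backs; the gripper's body (76 mm by 85 mm) begins 54 mm behind the grasp point. The pads swing forward as they close: fully open they stand 13 mm farther back than shut.
Start: joints at [-1.236, 0.087, 0.176, 1.66, 0, 1.571], TCP at [180.716, -519.46, 231.284] pointing down, gripper open.
Joint ranges: [-3.13, 3.13], [-0.85, 1.81], [-1.15, 1.24], [-2.2, 2.28], [-1.44, 1.52], [-3.14, 3.14]. Speed limits (rad/s): [2.22, 2.22, 2.57, 3.14, 3.14, 3.14].

INTERFACE

Orientations are given as a rotation vector (axis times angle).
In Python, from bench import robot, vision gives the robot as it stands.
- The arm moves only by the tool step_arm, never from a script. Its arguments are lists of equal length, an entry for each row: "gripper": the opening in per cent of the stroke, from 0 (shut) to 100 (fully open); "translation": the shift along the world's x, y, z in mm, a list of three; "spin": the turn about the world's z in rad. A call has 1 to 20 rows; each row is the pose to reach, as a shift and turn from the pose commanded when the call began; what a row does not reach only later rows make up. A row lasts 1/8 s, in which the tool goes at most 62.5 mm and 10.7 degrees, less where a joint would pass 70% of its speed; a pose out of reach is approached as far as the arm can. A call with a gripper value outside its range is refused whole. The fingers move at their own pace and stop on an object; "newtons" is the grip in N (left out, the last holds). Time passes only in rows, so rows that repeat a pose let the fingers close. It gives the time, the measured TCP pose, the force and the opening at its end, in the units of the state.
- robot.state(): the state, without advancing time (a new reading comes with each control period).
- vision.read_camera(name): name is "side" or "top"; returns the picture (400x640x3 uint8, red, green, blue); there is no depth.
- vision.get_calibration(name): a dict with "fx", "fy", "cx", "cy" (pixels), "rvec" (rotation vector, rad) and "tvec" (3), from world to camera coordinates, as OpenCV has them. Camera axes: x right, y down, z forward; pixel columns grow to the right and rows downward; lengths in mm; the calibration is good to about 2 mm. A picture is of the moment at which its call begins. get_calibration takes no time and is no camera call.
- robot.finish_job(): hands the job in, once; it reports no verdict.
The state is a dict: "t": time; "qpos": joint angles; "joint_velocities": joint speeds; "joint_efforts": joint torques, N m; "tool_pos": TCP position; "tool_rot": TCP orientation; "ft_force": force on the tool from outside, world axes, zero at the start; "wrist_torque": the same for the moment, N m; "opening": finger opening in mm.
Only numpy, scipy, OpenCV 4.12 (cv2) and the standard library are available. Lean on these libraries where they do the work, as an engineer would, in place of code of your own. Each camera call takes 0.05 s, during which the arm holds its last target.

TASK

The small square finned heat sink is stuck in its flip-over holder. Swing that holder by its side pin right over above its tray, the heat sink still in it, then tap the sprung knock-out pad on its back so that the heat sink drops into the tray; do not pull it out with the fingers. Leave the holder turned over and the other holder, with the round part, as it is.

Things in the scene. Friction and masses are not known exactly. Their poses are not given: they have to be found in the camera images.
- square_stand: Fixed steel stand of the square holder. Origin on the table under the hinge axis, z up, x from the holder's starting side to the tray, y along the hinge axis, which is 50 mm up. Base 195 x 80 mm; two hinge posts at y +-34 mm, 57 mm tall. Open grey tray fixed at x 15 to 105, y +-40 mm, walls 24 mm high. A like stand with a round cup is beside it, in either place.
- square_holder (a joint): Hinge of the square holder, rad: 0 = mouth up, level on the stand's -x side; pi = its stop, mouth down over the tray. Turns about the stand's +y (up, then to +x), stays where left, needs about 3 N at the pin. At 0 the grey metal block, 52 x 50 x 18 mm, is centred at stand x -50 mm, mouth 52 mm and back 34 mm above the table; turned over, its back is 66 mm above the table.
- pin (a point): Place to grip the holder: on the centre line of a round steel pin, 10 mm across, that sticks out of the block's side along the stand's +y, from y 25 to 85 mm, then a black knob 18 mm across. The point is at stand x -68, y 60, z 44 mm at joint 0 (hinge axis at z 50) and moves with the holder. Nothing lies below or beside it there; the pin may turn between the fingers.
- pad (a point): Centre of the outer face of the round rubber pad, 26 mm across, on the holder's back, 12 mm proud of it: underneath at joint 0 (stand x -50, y 0, z 22 mm), on top at joint pi (x 50, y 0, z 78 mm). Pushed in by 7 to 9 mm (9 mm is its stop; 2 to 6 N) it drives the heat sink past the spring catches that hold it; it springs back out.
- heat_sink: Small loose aluminium heat sink, 16 g: square base 24 x 24 x 2 mm, five fins 18 mm long, 14 mm tall in all. Origin at the centre of the base's underside, z towards the fins. Starts fins up in the 27 x 27 mm pocket, 50 mm from the hinge axis, held by spring catches, so that turning it over alone does not drop it.
- round_holder (a joint): Hinge of the other holder (round cup with a round metal part) in rad; it starts at 0 and is to be left there.
Things that resemble listed ones, but are neither listed nor needed, are in the scene too. What is shaped like the square_stand but turquoise or yellow is not meant.

How it is judged (in metres and radians):
On the way:
1. the square holder is turned right over with the heat sink still in it (value of joint square_holder above 2.95 rad and z of heat_sink in the frame of square_stand above 0.045 m and x of heat_sink in the frame of square_stand above 0.03 m), for 0.1 s.
At the end, for the whole second after the job is handed in: The heat sink lies at rest in the tray of the square holder's stand (its origin within the tray's walls and less than 30 mm above the table), the square holder is still turned over (joint above 2.9 rad) and the round holder is still upright (joint below 0.15 rad) (z of heat_sink in the frame of square_stand below 0.03 m and x of heat_sink in the frame of square_stand between 0.015 and 0.105 m and y of heat_sink in the frame of square_stand between -0.04 and 0.04 m and linear speed of heat_sink below 0.02 m/s and value of joint square_holder above 2.9 rad and value of joint round_holder below 0.15 rad); the robot touches nothing.
It fails at once if the round holder is swung up (joint above 0.2 rad) (value of joint round_holder above 0.2 rad).
It fails at once if the heat sink is gripped or pulled by the fingers (more than 1 N) (contact force between heat_sink and the fingers above 1 N).
It also fails if it takes over 45 s, if anything falls off the work surface, if the arm or the gripper's body presses on something with over 40 N, if the wrist force passes 120 N, or if a joint passes its speed limit or range.

## Working session

There is one attempt and no reset: what is moved stays moved. The work goes in short steps, Python scripts to look and compute and a tool call to move; the robot and the scene stay as the last step left them, time stands still between calls to the robot, and variables do not carry over. Pictures are saved under pics/ and viewed, and the job is handed in when it is done.

Besides the shell and the picture viewer there is one more tool, called after "Call:" in YAML: its name, and indented under it one key for each argument. step_arm: Moves the arm, as the interface text tells. Its arguments: {"type":"object","properties":{"gripper":{"type":"array"},"translation":{"type":"array"},"spin":{"type":"array"},"newtons":{"type":"number"}},"required":["gripper","translation","spin"]}

```bash
ls; mkdir -p pics; python3 - <<'E'
from bench import robot, vision
import cv2
for n in ("side","top"):
    im=vision.read_camera(n); cv2.imwrite(f"pics/{n}0.png",im[:,:,::-1]); print(vision.get_calibration(n))
print(robot.state())
E
```

```text
pics
{'fx': 506.57200258427986, 'fy': 506.57200258427986, 'cx': 319.06879295244, 'cy': 195.02279950869348, 'rvec': array([ 0.65767215, -2.76131756,  0.97191588]), 'tvec': array([ 411.71934322,   86.9801219 , 1212.40419569])}
{'fx': 484.6137670645717, 'fy': 484.6137670645717, 'cx': 313.1530337245954, 'cy': 198.93555825522304, 'rvec': array([ 2.15252755, -2.20089978,  0.12897946]), 'tvec': array([ 142.17070583,  418.84063847, 1206.23621826])}
{'t': 0.1, 'qpos': array([-1.23595885e+00,  8.73864874e-02,  1.75248860e-01,  1.65985795e+00,
        1.67731010e-05,  1.57075423e+00]), 'joint_velocities': array([ 9.82217301e-04, -2.34633249e-03,  2.88423943e-03,  1.60099350e-03,
       -7.00377577e-06,  2.56779501e-04]), 'joint_efforts': array([-3.81182981e-04, -5.21560800e+01,  4.65654016e+01,  1.61259033e-02,
        3.08789367e-06, -9.96220194e-06]), 'tool_pos': array([ 180.67101825, -519.24620892,  230.68242426]), 'tool_rot': array([-3.09648776e+00, -5.23375526e-01,  2.87782027e-04]), 'ft_force': array([-0.08905908,  0.20029989, -0.2123475 ]), 'wrist_torque': array([ 0.00293418, -0.01313396,  0.03929865]), 'opening': 85.29556126628596}
```

View pics/side0.png

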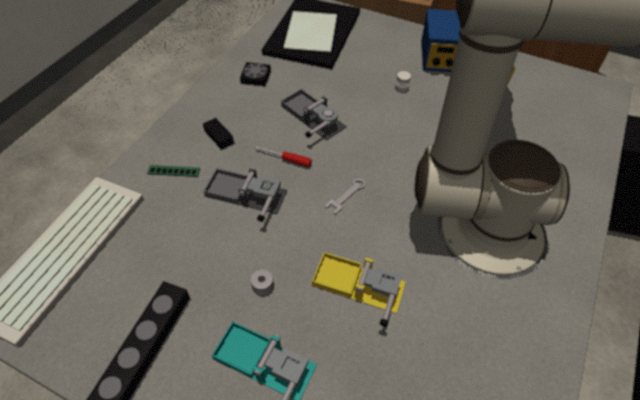

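View pics/top0.png

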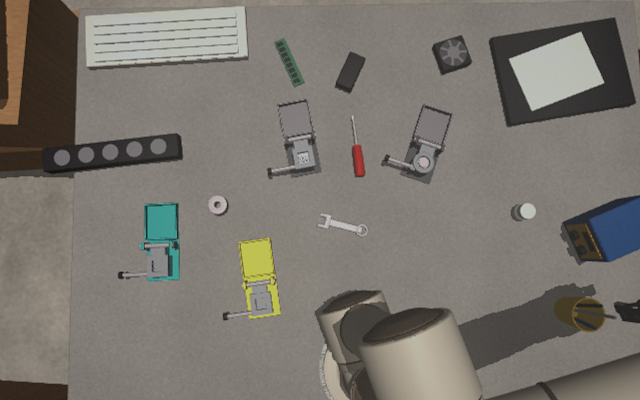

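The square holder is the grey stand at about (300,140) in the top view and (250,190) in the side view. The round one is at (425,150) in the top view. I'll enlarge both views.

```bash
cat > h.py <<'E'
import numpy as np, cv2
from scipy.optimize import least_squares
from bench import robot, vision
C={n:vision.get_calibration(n) for n in("side","top")}
def P(n,X):
    c=C[n];K=np.array([[c['fx'],0,c['cx']],[0,c['fy'],c['cy']],[0,0,1.]])
    return cv2.projectPoints(np.array(X,float).reshape(-1,1,3),c['rvec'],c['tvec'],K,None)[0].reshape(-1,2)
def crop(src,dst,x,y,w,h,s):
    im=cv2.imread(src)[y:y+h,x:x+w]; im=cv2.resize(im,None,fx=s,fy=s,interpolation=cv2.INTER_CUBIC)
    for i in range(0,w,10): cv2.putText(im,str(x+i),(i*s,10),0,.35,(0,0,255),1); cv2.line(im,(i*s,12),(i*s,18),(0,0,255),1)
    for i in range(0,h,10): cv2.putText(im,str(y+i),(0,i*s+4),0,.35,(0,0,255),1); 
    cv2.imwrite(dst,im)
def stand(p,X):  # p: x,y,yaw mm
    X=np.array(X,float).reshape(-1,3);c,s=np.cos(p[2]),np.sin(p[2])
    return np.c_[p[0]+c*X[:,0]-s*X[:,1],p[1]+s*X[:,0]+c*X[:,1],X[:,2]]
def tri(uvs,uvt):
    return least_squares(lambda X:np.r_[P("side",X)[0]-uvs,P("top",X)[0]-uvt],[500,100,40.]).x
E
python3 - <<'E'
from h import *
crop("pics/top0.png","pics/top0c.png",255,90,80,100,7 if 0 else 6)
crop("pics/side0.png","pics/side0c.png",195,155,100,80,7)
E
```

```text
(no output)
```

View pics/top0c.png

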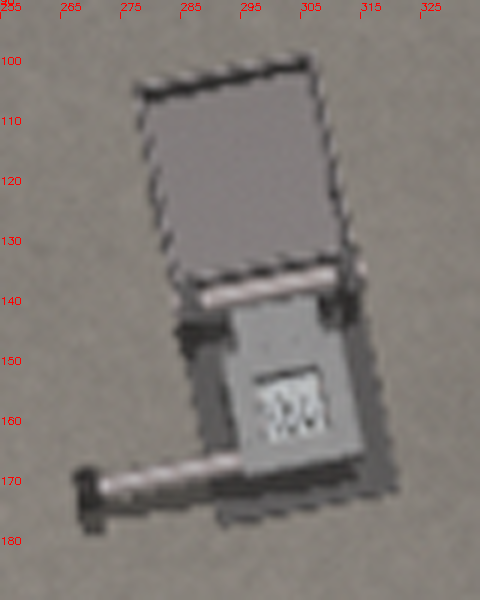

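View pics/side0c.png

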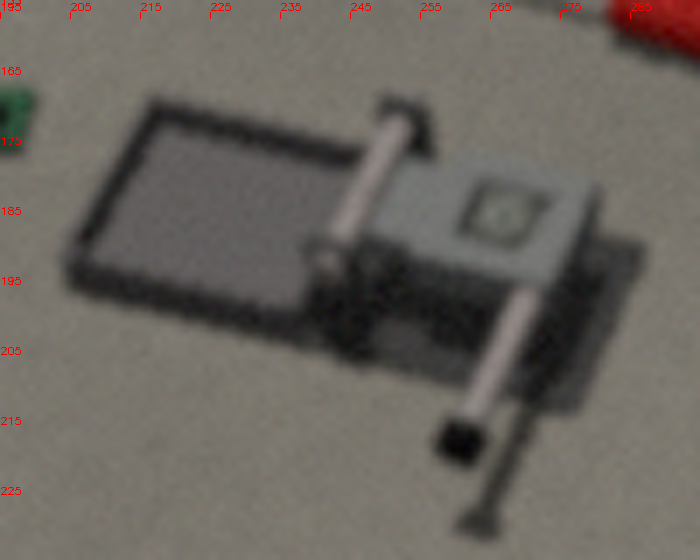

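```bash
cat > fit.py <<'E'
from h import *
top=[((105,40,24),(277.8,105)),((105,-40,24),(306.7,100.3)),((-76,-25,52),(315.3,165)),((-76,25,52),(295,168.7)),((-68,85,44),(272,171.2)),((-68,25,44),(295,167))]
side=[((105,40,24),(205,192.9)),((105,-40,24),(217.1,169.3)),((-76,25,52),(273.6,194.3)),((-76,-25,52),(280.3,181.4)),((-68,89,44),(260.7,218.1)),((-68,25,44),(269.8,197.3))]
def res(p,bt=(0,0,0)):
    return np.r_[(P("top",stand(p,[a for a,_ in top]))-[b for _,b in top]).ravel(),(P("side",stand(p,[a for a,_ in side]))-[b for _,b in side]).ravel()]
r=least_squares(res,[550,100,0.1]); print(r.x,np.round(r.fun.reshape(-1,2),1).tolist())
for X in [(105,40,24),(105,-40,24),(-76,25,52),(-76,-25,52),(-68,25,44)]:
    t=dict(top)[X];s=dict(side)[X]; print(X,stand(r.x,X)[0].round(1),tri(s,t).round(1))
for nm,X in dict(pin=(-68,60,44),pinpi=(68,60,56),pad=(50,0,78),hinge=(0,60,50)).items(): print(nm,stand(r.x,X)[0].round(1))
# knob
print(tri((260.7,218.1),(270.3,171.5)), stand(r.x,(-68,89,44)))
E
python3 fit.py
```

```text
[5.71766949e+02 1.64951636e+02 1.75568096e-01] [[-1.8, -0.7], [-0.1, -1.8], [-0.4, 0.8], [0.2, 1.0], [-1.0, 0.5], [-0.4, 0.1], [-1.6, -2.3], [-0.5, -1.9], [0.5, 1.5], [0.7, -0.9], [1.0, -0.3], [1.3, -0.2]]
(105, 40, 24) [668.2 222.7  24. ] [669.9 218.7   9.8]
(105, -40, 24) [682.1 143.9  24. ] [680.3 144.   17.6]
(-76, 25, 52) [492.6 176.3  52. ] [493.8 176.5  57.3]
(-76, -25, 52) [501.3 127.1  52. ] [504.3 126.   45.7]
(-68, 25, 44) [500.4 177.7  44. ] [502.7 177.4  41.3]
pin [494.3 212.2  44. ]
pinpi [628.2 235.9  56. ]
pad [621.  173.7  78. ]
hinge [561.3 224.   50. ]
[492.33468434 239.25913189  38.84792696] [[489.26687128 240.70608881  44.        ]]
```

```bash
cat > ov.py <<'E'
from h import *
def box(x0,x1,y0,y1,z0,z1):
    c=[(x,y,z) for x in(x0,x1) for y in(y0,y1) for z in(z0,z1)]
    return [(a,b) for i,a in enumerate(c) for b in c[i+1:] if sum(u!=v for u,v in zip(a,b))==1]
L=box(15,105,-40,40,0,24)+box(-76,-24,-25,25,34,52)+[((-68,25,44),(-68,85,44)),((0,-34,57),(0,34,57))]
base=[((-90,-40,0),(-90,40,0)),((-90,-40,0),(105,-40,0)),((-90,40,0),(105,40,0)),((105,-40,0),(105,40,0))]
def ov(n,src,dst,p,x,y,w,h,s):
    im=cv2.resize(cv2.imread(src)[y:y+h,x:x+w],None,fx=s,fy=s,interpolation=cv2.INTER_CUBIC)
    for col,LL in(((0,0,255),L),((0,255,0),base)):
        for a,b in LL:
            q=((P(n,stand(p,[a,b]))-[x,y]+.5)*s).round().astype(int)
            cv2.line(im,tuple(map(int,q[0])),tuple(map(int,q[1])),col,1)
    return im
if __name__=="__main__":
    import sys
    p=[float(v) for v in sys.argv[1:4]]
    a=ov("top","pics/top0.png",0,p,258,92,70,92,6);b=ov("side","pics/side0.png",0,p,198,160,95,75,4)
    b=ov("side","pics/side0.png",0,p,200,162,60+28,70,4)
    im=np.zeros((max(a.shape[0],b.shape[0]),a.shape[1]+b.shape[1],3),np.uint8);im[:a.shape[0],:a.shape[1]]=a;im[:b.shape[0],a.shape[1]:]=b
    cv2.imwrite(sys.argv[4],im)
E
python3 ov.py 571.8 165 0.1756 pics/ov1.png
```

```text
(no output)
```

View pics/ov1.png

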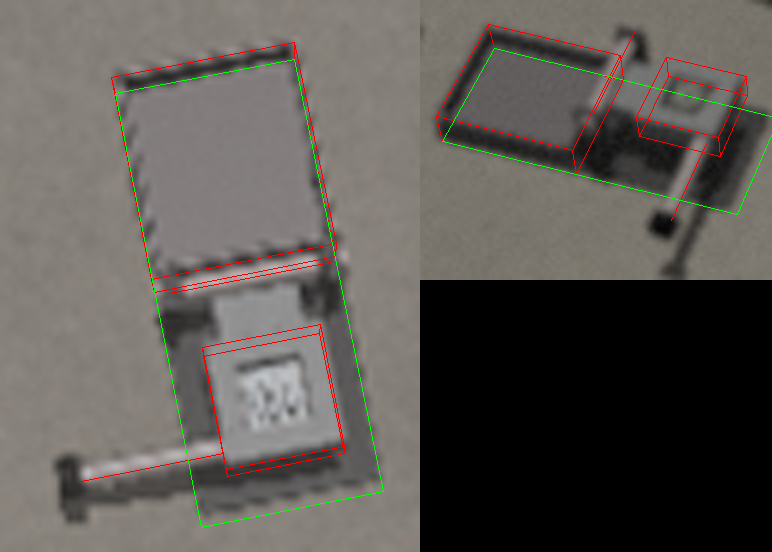

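Call:
step_arm:
  gripper: [100, 100, 100, 100, 100, 100, 100, 100, 100, 100, 100, 100, 100, 100, 100, 100, 100]
  translation:
    - [316, 731, -100]
    - [316, 731, -100]
    - [316, 731, -100]
    - [316, 731, -100]
    - [316, 731, -100]
    - [316, 731, -100]
    - [316, 731, -100]
    - [316, 731, -100]
    - [316, 731, -100]
    - [316, 731, -100]
    - [316, 731, -100]
    - [316, 731, -100]
    - [316, 731, -100]
    - [316, 731, -100]
    - [316, 731, -100]
    - [316, 731, -100]
    - [316, 731, -100]
  spin: [1.41, 1.41, 1.41, 1.41, 1.41, 1.41, 1.41, 1.41, 1.41, 1.41, 1.41, 1.41, 1.41, 1.41, 1.41, 1.41, 1.41]

```text
t: 2.22
tool_pos: [496.7, 210.7, 131.9]
tool_rot: [2.021, 2.404, 0.001]
ft_force: [-0.0, 0.6, -0.6]
opening: 85.4
```

```bash
python3 - <<'E'
from h import *
s=robot.state(); print(s)
for n in("side","top"): cv2.imwrite(f"pics/{n}1.png",vision.read_camera(n)[:,:,::-1])
a=cv2.resize(cv2.imread("pics/top1.png")[70:220,230:390],None,fx=4,fy=4)
b=cv2.resize(cv2.imread("pics/side1.png")[110:260,190:350],None,fx=4,fy=4)
cv2.imwrite("pics/t1c.png",a);cv2.imwrite("pics/s1c.png",b)
E
```

```text
{'t': 2.225, 'qpos': array([ 4.01150748e-01,  4.63229300e-02, -5.86901001e-02,  1.46488256e+00,
       -3.04765796e-05,  1.79925083e+00]), 'joint_velocities': array([ 0.00296418,  0.00316639,  0.00071961, -0.00172917,  0.00148154,
        0.00155181]), 'joint_efforts': array([ 1.51391644e-01, -4.97358477e+01,  4.69576907e+01, -5.59375214e-03,
        3.24257919e-03, -4.35889524e-03]), 'tool_pos': array([496.73449543, 210.68066444, 131.86997692]), 'tool_rot': array([2.02130563e+00, 2.40441049e+00, 1.23919909e-03]), 'ft_force': array([-0.00188524,  0.55309543, -0.58062553]), 'wrist_torque': array([-0.02689202, -0.06380896,  0.00673184]), 'opening': 85.36745564098457}
```

View pics/t1c.png

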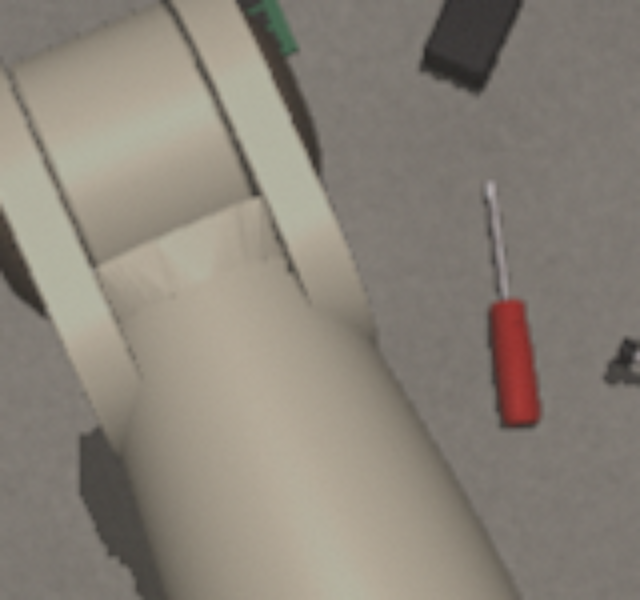

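View pics/s1c.png

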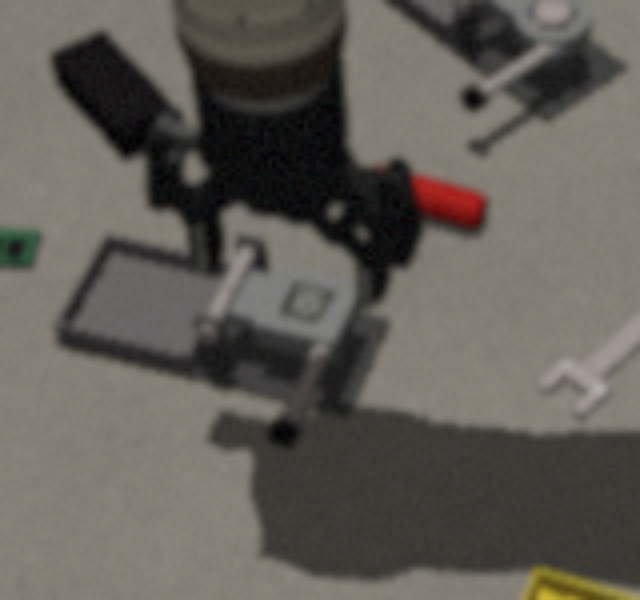

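The side view shows the open jaws straddling the pin line. The knob is at about (260,218). I'll descend and look again.

Call:
step_arm:
  gripper: [100, 100, 100, 100, 100]
  translation:
    - [0, 1, -50]
    - [0, 1, -85]
    - [0, 1, -106]
    - [0, 1, -106]
    - [0, 1, -106]
  spin: [0, 0, 0, 0, 0]

```text
t: 2.95
tool_pos: [497.3, 212.6, 26.5]
tool_rot: [2.02, 2.405, 0.002]
ft_force: [0.1, -1.1, -0.1]
opening: 85.5
```

```bash
python3 - <<'E'
from h import *
s=robot.state(); print(s['tool_pos'],s['ft_force'])
cv2.imwrite("pics/side2.png",vision.read_camera("side")[:,:,::-1])
b=cv2.resize(cv2.imread("pics/side2.png")[140:240,200:300],None,fx=6,fy=6,interpolation=cv2.INTER_CUBIC)
cv2.imwrite("pics/s2c.png",b)
E
```

```text
[497.26006275 212.61621399  26.52336653] [ 0.05611727 -1.05791364 -0.12723391]
```

View pics/s2c.png

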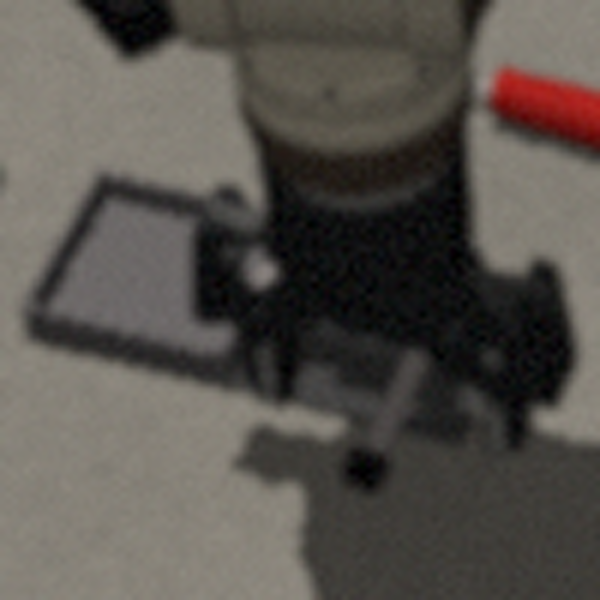

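The pin at crop (393,400), i.e. image (265,207), sits midway between the fingertips. I'll close on it.

Call:
step_arm:
  gripper: [60, 30, 10, 5, 5, 5, 5]
  translation:
    - [0, 0, 0]
    - [0, 0, 0]
    - [0, 0, 0]
    - [0, 0, 0]
    - [0, 0, 0]
    - [0, 0, 0]
    - [0, 0, 0]
  spin: [0, 0, 0, 0, 0, 0, 0]
  newtons: 30

```text
t: 3.88
tool_pos: [497.2, 212.7, 25.5]
tool_rot: [2.02, 2.405, 0.001]
ft_force: [5.1, 0.1, -1.7]
opening: 8.6
```

```bash
python3 - <<'E'
from h import *
s=robot.state(); print(s['tool_pos'],s['ft_force'],s['wrist_torque'],s['opening'])
cv2.imwrite("pics/side3.png",vision.read_camera("side")[:,:,::-1])
b=cv2.resize(cv2.imread("pics/side3.png")[140:240,200:300],None,fx=6,fy=6,interpolation=cv2.INTER_CUBIC)
cv2.imwrite("pics/s3c.png",b)
E
```

```text
[497.23572707 212.65364383  25.47794098] [ 5.06620035  0.06527084 -1.65434584] [ 0.13865164 -1.06345389  0.00381983] 8.647454311796174
```

View pics/s3c.png

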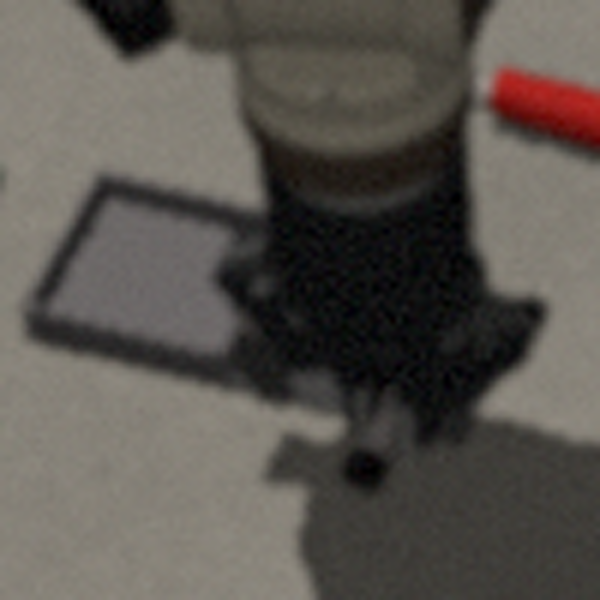

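```bash
python3 - <<'E'
import numpy as np
for t in np.r_[np.arange(0,3.15,.15),np.pi,3.2]:
    x=-68*np.cos(t)-6*np.sin(t)+68; z=68*np.sin(t)-6*np.cos(t)+6
    print(round(t,2),np.round([x*np.cos(.1756),x*np.sin(.1756),z]).astype(int).tolist())
E
```

```text
0.0 [0, 0, 0]
0.15 [0, 0, 10]
0.3 [1, 0, 20]
0.45 [4, 1, 30]
0.6 [8, 1, 39]
0.75 [14, 2, 48]
0.9 [21, 4, 56]
1.05 [29, 5, 62]
1.2 [37, 7, 67]
1.35 [47, 8, 71]
1.5 [56, 10, 73]
1.65 [66, 12, 74]
1.8 [76, 14, 74]
1.95 [86, 15, 71]
2.1 [96, 17, 68]
2.25 [104, 19, 63]
2.4 [112, 20, 56]
2.55 [119, 21, 49]
2.7 [125, 22, 40]
2.85 [129, 23, 31]
3.0 [132, 23, 22]
3.14 [134, 24, 12]
3.2 [134, 24, 8]
```

Call:
step_arm:
  gripper: [5, 5, 5, 5, 5, 5]
  translation:
    - [0, 0, 10]
    - [1, 0, 20]
    - [4, 1, 30]
    - [8, 1, 39]
    - [14, 2, 48]
    - [14, 2, 48]
  spin: [0, 0, 0, 0, 0, 0]

```text
t: 4.68
tool_pos: [509.6, 214.8, 74.1]
tool_rot: [-2.018, -2.405, 0.002]
ft_force: [-8.5, 1.8, 5.3]
opening: 8.8
```

```bash
python3 - <<'E'
from h import *
s=robot.state(); print(s['tool_pos'],s['ft_force'],s['wrist_torque'],s['opening'])
cv2.imwrite("pics/side4.png",vision.read_camera("side")[:,:,::-1])
b=cv2.resize(cv2.imread("pics/side4.png")[140:240,200:300],None,fx=6,fy=6,interpolation=cv2.INTER_CUBIC)
cv2.imwrite("pics/s4c.png",b)
E
```

```text
[509.56795063 214.81482293  74.13091502] [-8.51510192  1.80263388  5.29279021] [ 0.26321142  1.71012952 -0.02131864] 8.839917746333404
```

View pics/s4c.png

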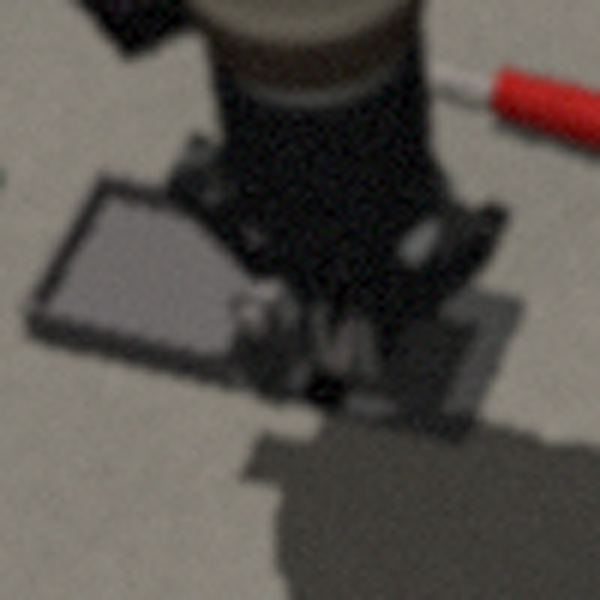

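The holder is swinging, with forces under 10 N. I'll continue the arc and slow down near the stop.

Call:
step_arm:
  gripper: [5, 5, 5, 5, 5, 5, 5, 5, 5, 5, 5, 5, 5, 5]
  translation:
    - [7, 2, 8]
    - [15, 3, 14]
    - [23, 5, 19]
    - [33, 6, 23]
    - [42, 8, 25]
    - [52, 10, 26]
    - [62, 12, 26]
    - [72, 13, 23]
    - [82, 15, 20]
    - [90, 17, 15]
    - [98, 18, 8]
    - [105, 19, 1]
    - [111, 20, -8]
    - [111, 20, -8]
  spin: [0, 0, 0, 0, 0, 0, 0, 0, 0, 0, 0, 0, 0, 0]

```text
t: 6.48
tool_pos: [622.2, 234.7, 64.1]
tool_rot: [2.02, 2.406, -0.0]
ft_force: [3.5, -0.2, -1.0]
opening: 8.9
```

```bash
python3 - <<'E'
from h import *
s=robot.state(); print(s['tool_pos'],s['ft_force'],s['wrist_torque'],s['opening'])
cv2.imwrite("pics/side5.png",vision.read_camera("side")[:,:,::-1])
b=cv2.resize(cv2.imread("pics/side5.png")[130:230,190:290],None,fx=6,fy=6,interpolation=cv2.INTER_CUBIC)
cv2.imwrite("pics/s5c.png",b)
E
```

```text
[622.2128701  234.70601053  64.1042375 ] [ 3.48001162 -0.20668664 -1.01425071] [-0.0516142  -0.43635017 -0.01785059] 8.86786126700149
```

View pics/s5c.png

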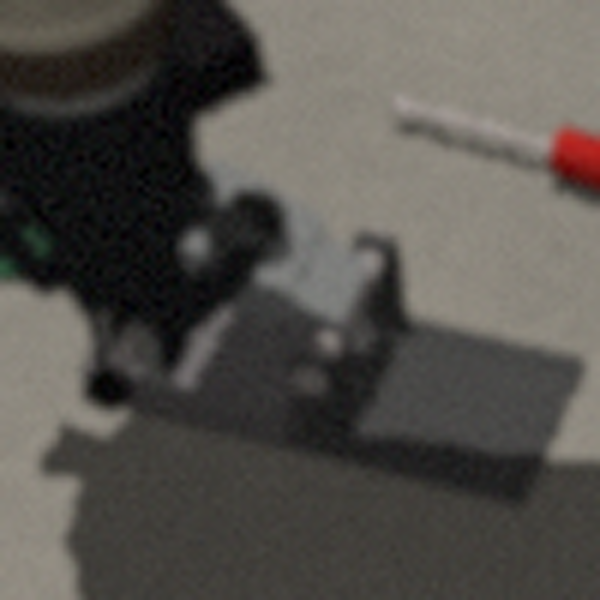

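The holder is most of the way over at about 2.7 rad, and the black pad is visible on its back. I'll finish slowly.

Call:
step_arm:
  gripper: [5, 5, 5, 5, 5, 5, 5, 5, 5, 5]
  translation:
    - [2, 0, -4]
    - [4, 1, -9]
    - [6, 1, -13]
    - [7, 1, -18]
    - [8, 2, -22]
    - [8, 2, -26]
    - [9, 2, -29]
    - [9, 2, -31]
    - [9, 2, -32]
    - [9, 2, -32]
  spin: [0, 0, 0, 0, 0, 0, 0, 0, 0, 0]

```text
t: 7.78
tool_pos: [631.2, 236.3, 33.6]
tool_rot: [2.02, 2.405, 0.001]
ft_force: [3.8, -3.9, 3.6]
opening: 8.7
```

```bash
python3 - <<'E'
from h import *
s=robot.state(); print(s['tool_pos'],s['ft_force'],s['wrist_torque'],s['opening'])
cv2.imwrite("pics/side6.png",vision.read_camera("side")[:,:,::-1])
b=cv2.resize(cv2.imread("pics/side6.png")[130:230,190:290],None,fx=6,fy=6,interpolation=cv2.INTER_CUBIC)
cv2.imwrite("pics/s6c.png",b)
E
```

```text
[631.18276227 236.324597    33.575106  ] [ 3.80057452 -3.88305349  3.55047739] [-0.79009535 -0.41041345  0.0217713 ] 8.746699509455919
```

View pics/s6c.png

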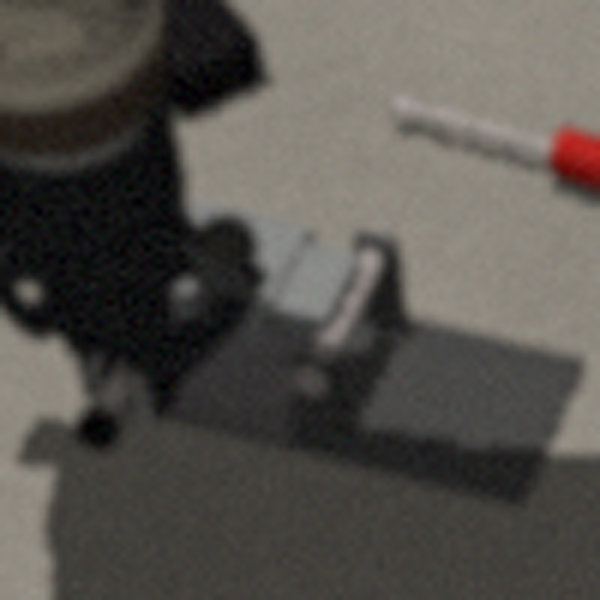

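Call:
step_arm:
  gripper: [5, 5, 5, 5]
  translation:
    - [0, 0, -2]
    - [0, 0, -4]
    - [0, 0, -4]
    - [0, 0, -4]
  spin: [0, 0, 0, 0]

```text
t: 8.32
tool_pos: [631.4, 236.4, 32.8]
tool_rot: [2.019, 2.404, 0.004]
ft_force: [-4.9, -7.2, 22.4]
opening: 8.6
```

The force jumped to 22 N with almost no travel, so the holder is at its stop. I'll ease off, open, rise clear, and move aside to look.

Call:
step_arm:
  gripper: [5, 30, 60, 100, 100, 100, 100, 100, 100, 100, 100, 100]
  translation:
    - [0, 0, 3]
    - [0, 0, 3]
    - [0, 0, 3]
    - [0, 0, 3]
    - [0, 0, 3]
    - [0, 0, 3]
    - [0, 0, 30]
    - [0, 0, 80]
    - [0, 0, 130]
    - [-60, -20, 150]
    - [-120, -40, 150]
    - [-120, -40, 150]
  spin: [0, 0, 0, 0, 0, 0, 0, 0, 0, 0, 0, 0]

```text
t: 9.82
tool_pos: [507.2, 195.3, 179.6]
tool_rot: [-2.02, -2.406, 0.001]
ft_force: [0.6, 0.8, 1.0]
opening: 85.3
```

```bash
python3 - <<'E'
from h import *
s=robot.state(); print(s['tool_pos'],s['ft_force'])
for n in("side","top"): cv2.imwrite(f"pics/{n}7.png",vision.read_camera(n)[:,:,::-1])
crop("pics/side7.png","pics/s7c.png",190,130,100,100,6)
crop("pics/top7.png","pics/t7c.png",250,80,100,100,6)
E
```

```text
[507.24539695 195.34442109 179.62011456] [0.57608052 0.78965683 0.99759793]
```

View pics/s7c.png

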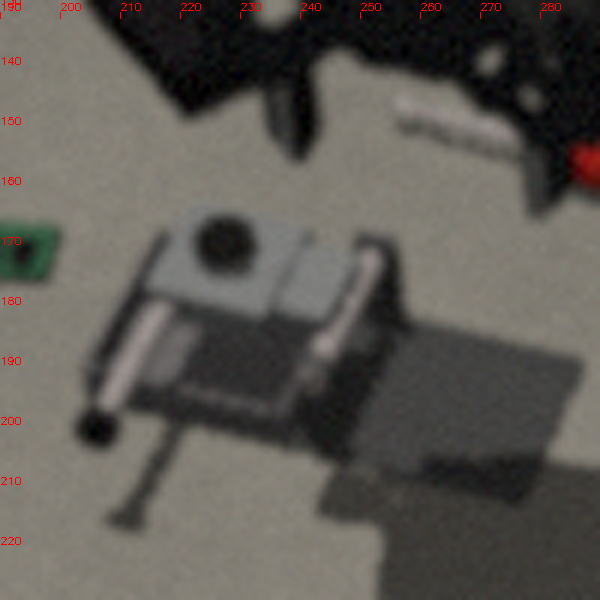

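View pics/t7c.png

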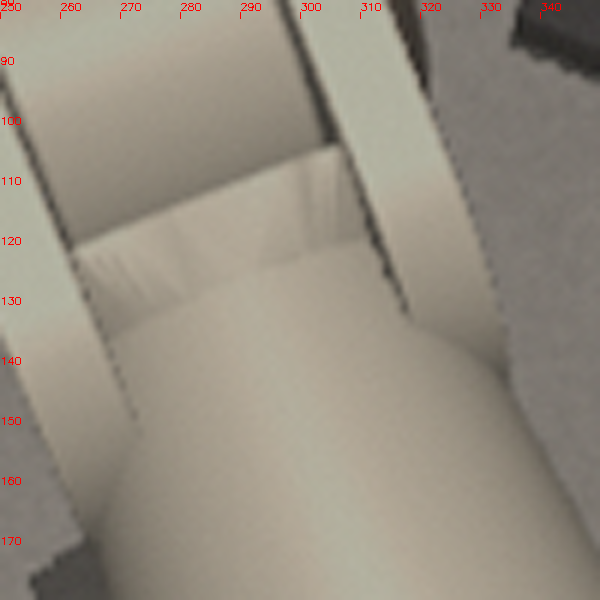

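The side view shows the holder turned over, with the black pad on top at about (227.5,170.8). I'll move the arm aside for a clear top view.

Call:
step_arm:
  gripper: [0, 0, 0, 0, 0, 0, 0]
  translation:
    - [0, -60, 0]
    - [0, -120, 0]
    - [0, -180, 0]
    - [0, -240, 0]
    - [0, -260, 0]
    - [0, -260, 0]
    - [0, -260, 0]
  spin: [0, 0, 0, 0, 0, 0, 0]

```text
t: 10.8
tool_pos: [511.5, -63.0, 179.1]
tool_rot: [-2.02, -2.406, -0.0]
ft_force: [0.6, -0.7, -0.6]
opening: -0.0
```

```bash
python3 - <<'E'
from h import *
s=robot.state(); print(s['tool_pos'],s['ft_force'],s['opening'])
for n in("side","top"): cv2.imwrite(f"pics/{n}8.png",vision.read_camera(n)[:,:,::-1])
crop("pics/side8.png","pics/s8c.png",190,150,90,80,8)
crop("pics/top8.png","pics/t8c.png",255,90,80,95,6)
E
```

```text
[511.49364472 -62.99932908 179.12497745] [ 0.61949817 -0.67592196 -0.55889061] -0.03120915372764746
```

View pics/s8c.png

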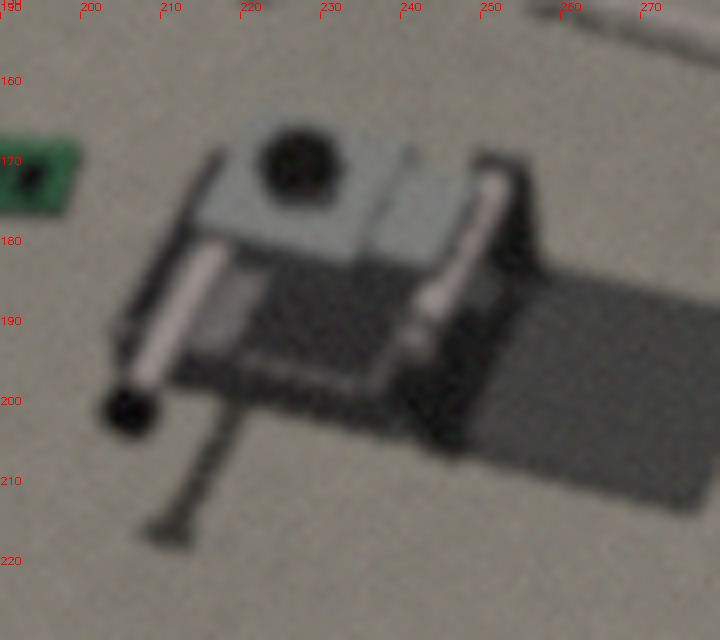

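View pics/t8c.png

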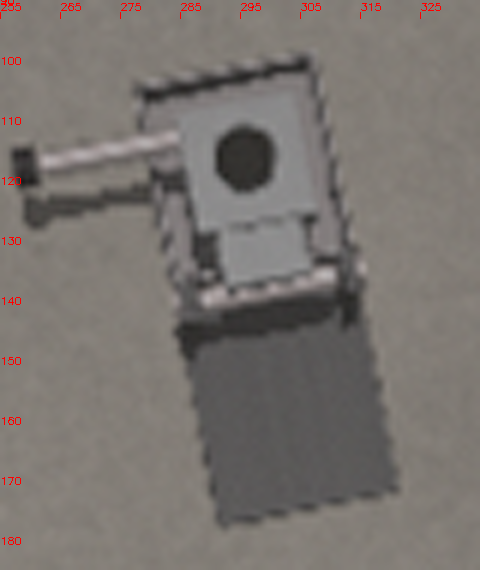

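```bash
python3 - <<'E'
from h import *
print("pad tri",tri((227.0,170.4),(295.4,115.9)))
f=lambda s:least_squares(lambda X:np.r_[P("side",[X[0],X[1],78])[0]-(227.0,170.4),P("top",[X[0],X[1],78])[0]-(295.4,115.9)],[600,170]).x
print("pad at z78",f(0), "pred",P("top",[621,173.7,78]),P("side",[621,173.7,78]))
print("pin end tri",tri((190+128/8-.45,150+410/8-.45),(255+25/6-.4,90+167/6-.4)))
E
```

```text
pad tri [623.78421839 172.97835556  71.94905397]
pad at z78 [621.52417219 174.54181223] pred [[294.98993176 116.15953275]] [[227.67883038 169.37328387]]
pin end tri [626.2559537  264.76045705  55.44238008]
```

Call:
step_arm:
  gripper: [0, 0, 0, 0, 0, 0, 0, 0, 0]
  translation:
    - [28, 55, 0]
    - [56, 115, 0]
    - [84, 175, 0]
    - [111, 237, 0]
    - [111, 237, 0]
    - [111, 237, -40]
    - [111, 237, -84]
    - [111, 237, -84]
    - [111, 237, -84]
  spin: [0, 0, 0, 0, 0, 0, 0, 0, 0]

```text
t: 12.02
tool_pos: [622.2, 173.7, 97.4]
tool_rot: [2.019, 2.405, 0.002]
ft_force: [0.4, -0.2, -0.2]
opening: -0.1
```

```bash
python3 - <<'E'
from h import *
s=robot.state(); print(s['tool_pos'],s['ft_force'],s['opening'])
cv2.imwrite(f"pics/side9.png",vision.read_camera("side")[:,:,::-1])
crop("pics/side9.png","pics/s9c.png",190,130,90,80,8)
E
```

```text
[622.17886427 173.73340142  97.36492156] [ 0.42251508 -0.16396504 -0.1615014 ] -0.08002518283696594
```

View pics/s9c.png

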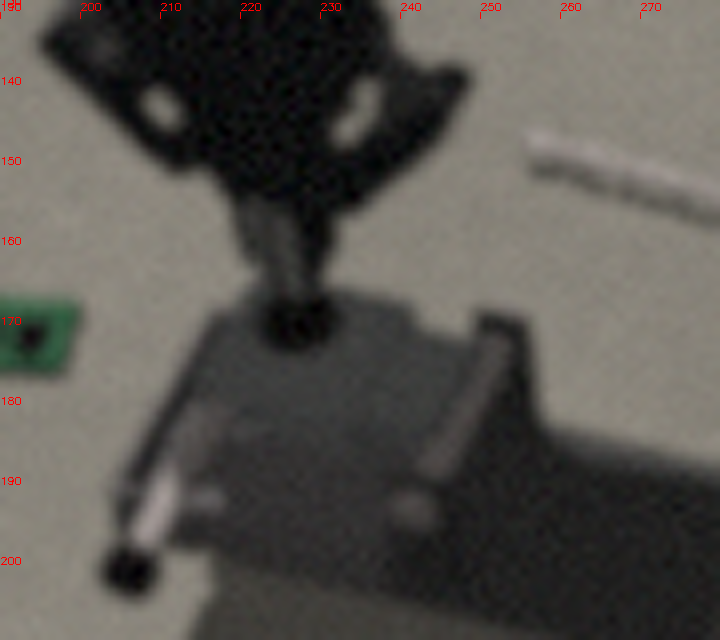

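The shut fingertips are centred over the pad at about (227,168). I'll descend until contact.

Call:
step_arm:
  gripper: [0, 0, 0, 0, 0, 0]
  translation:
    - [0, 0, -7]
    - [0, 0, -14]
    - [0, 0, -17]
    - [0, 0, -18]
    - [0, 0, -18]
    - [0, 0, -18]
  spin: [0, 0, 0, 0, 0, 0]

```text
t: 12.82
tool_pos: [621.8, 173.6, 77.5]
tool_rot: [2.02, 2.406, 0.0]
ft_force: [-0.4, 0.1, -0.0]
opening: -0.2
```

Call:
step_arm:
  gripper: [0, 0, 0, 0, 0]
  translation:
    - [0, 0, -1]
    - [0, 0, -2]
    - [0, 0, -3]
    - [0, 0, -3]
    - [0, 0, -3]
  spin: [0, 0, 0, 0, 0]

```text
t: 13.45
tool_pos: [621.7, 173.5, 74.2]
tool_rot: [-2.02, -2.406, 0.0]
ft_force: [1.1, -0.5, 0.4]
opening: -0.1
```

Call:
step_arm:
  gripper: [0, 0, 0, 0, 0]
  translation:
    - [0, 0, -1]
    - [0, 0, -2]
    - [0, 0, -3]
    - [0, 0, -3]
    - [0, 0, -3]
  spin: [0, 0, 0, 0, 0]

```text
t: 14.08
tool_pos: [621.7, 173.5, 71.3]
tool_rot: [-2.02, -2.406, 0.0]
ft_force: [-0.4, 0.4, 0.1]
opening: 0.2
```

Call:
step_arm:
  gripper: [0, 0, 0, 0]
  translation:
    - [0, 0, -1]
    - [0, 0, -2]
    - [0, 0, -2]
    - [0, 0, -2]
  spin: [0, 0, 0, 0]

```text
t: 14.58
tool_pos: [621.7, 173.5, 69.3]
tool_rot: [-2.02, -2.406, 0.0]
ft_force: [-0.2, -0.6, 1.7]
opening: 0.1
```

```bash
python3 - <<'E'
from h import *
s=robot.state(); print(s['tool_pos'],s['ft_force'],s['opening'])
cv2.imwrite(f"pics/side10.png",vision.read_camera("side")[:,:,::-1])
crop("pics/side10.png","pics/s10c.png",190,130,90,80,8)
E
```

```text
[621.69712995 173.53556686  69.28043583] [-0.24591237 -0.56588402  1.6783157 ] 0.05279632379714893
```

View pics/s10c.png

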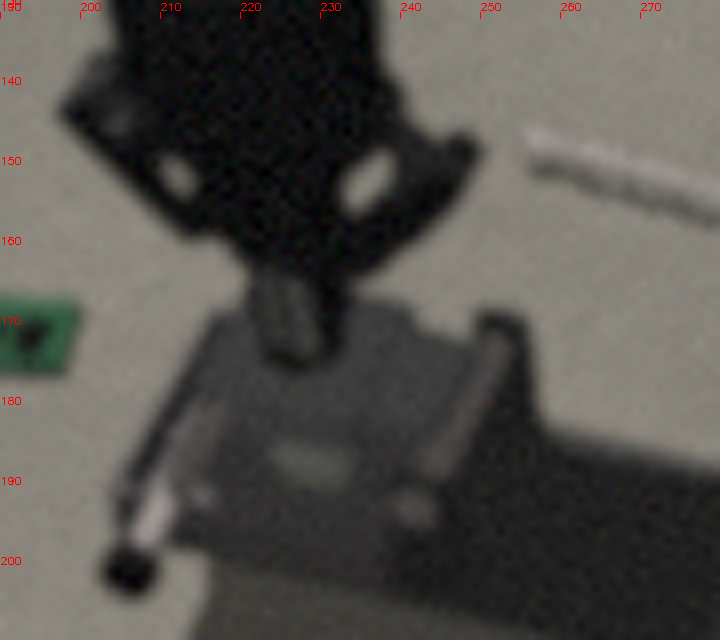

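A lighter patch has appeared under the holder at about (229,188), where the tray was plain before. That is probably the dropped heat sink. I'll lift off and look.

Call:
step_arm:
  gripper: [0, 0, 0, 0, 0, 0, 0, 0, 0]
  translation:
    - [0, 0, 5]
    - [0, 0, 20]
    - [0, 0, 60]
    - [0, 0, 110]
    - [-28, -60, 110]
    - [-56, -120, 110]
    - [-84, -180, 110]
    - [-110, -237, 110]
    - [-110, -237, 110]
  spin: [0, 0, 0, 0, 0, 0, 0, 0, 0]

```text
t: 15.75
tool_pos: [510.5, -66.2, 180.9]
tool_rot: [2.023, 2.401, 0.001]
ft_force: [0.3, 1.8, 0.1]
opening: -0.1
```

```bash
python3 - <<'E'
from h import *
s=robot.state(); print(s['tool_pos'],s['ft_force'],s['opening'])
for n in("side","top"): cv2.imwrite(f"pics/{n}11.png",vision.read_camera(n)[:,:,::-1])
crop("pics/side11.png","pics/s11c.png",190,150,90,80,8)
crop("pics/top11.png","pics/t11c.png",255,90,80,95,6)
E
```

```text
[510.48599531 -66.16722615 180.9356937 ] [0.29595719 1.78704031 0.13163784] -0.1249133513275623
```

View pics/s11c.png

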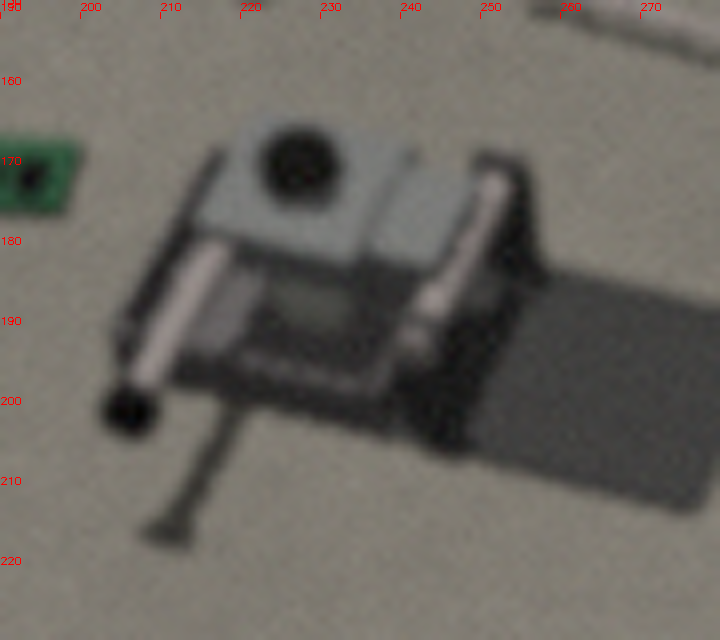

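View pics/t11c.png

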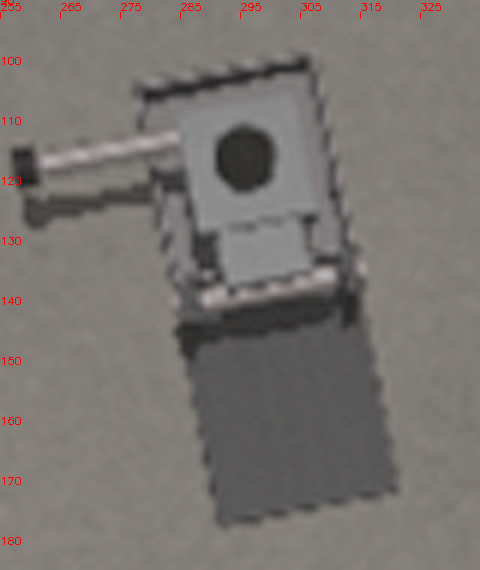

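View pics/top11.png

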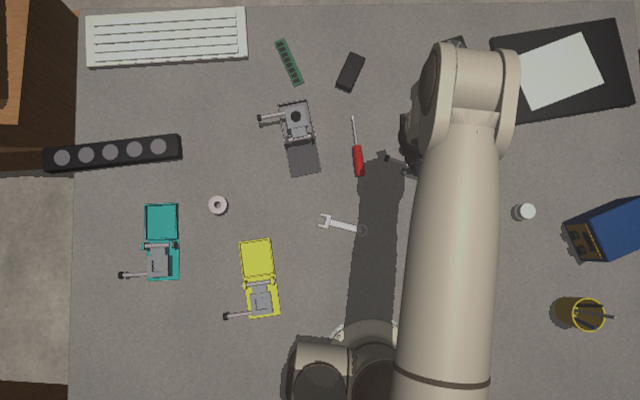

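```bash
python3 - <<'E'
from h import *
p=[571.8,165,.1756]
for z in (2,8,16,34,48):
    print(z,P("side",stand(p,[(38,-12,z),(62,-12,z),(62,12,z),(38,12,z)])).round(1).tolist())
print("mouth near edge",P("side",stand(p,[(24,25,48),(76,25,48)])).round(1).tolist())
g=lambda n:cv2.imread(f"pics/side{n}.png").astype(int)
d=np.abs(g(11)-g(8)).sum(2); ys,xs=np.where(d[160:215,190:260]>25); print(len(xs),xs.min()+190,xs.max()+190,ys.min()+160,ys.max()+160)
for z in (2,9,16):
  c=C["side"]; r=least_squares(lambda X:P("side",[X[0],X[1],z])[0]-(229,188),[620,170]).x
  R=np.array([[np.cos(p[2]),np.sin(p[2])],[-np.sin(p[2]),np.cos(p[2])]]); print(z,R@(r-p[:2]))
E
```

```text
2 [[237.8, 186.9], [229.0, 184.8], [225.3, 191.8], [234.1, 193.9]]
8 [[237.5, 185.4], [228.7, 183.3], [224.9, 190.3], [233.8, 192.4]]
16 [[237.1, 183.4], [228.3, 181.2], [224.5, 188.2], [233.5, 190.4]]
34 [[236.3, 178.7], [227.4, 176.6], [223.5, 183.6], [232.6, 185.8]]
48 [[235.7, 175.0], [226.6, 172.9], [222.8, 179.9], [231.9, 182.1]]
mouth near edge [[235.2, 187.4], [215.3, 182.5]]
74 204 255 167 202
2 [57.81803018 -2.12234666]
9 [54.72672844  2.94679455]
16 [51.6354267   8.01593576]
```

The patch's near edge matches the heat sink lying in the tray: predicted (224.5,188.2) to (233.5,190.4) at z = 16 mm. If it were still hanging in the pocket, that edge would be about 6–8 px higher. I'm handing in.

```bash
python3 - <<'E'
from bench import robot
print(robot.finish_job())
E
```

```text
the job is handed in; nothing more can be done
None
```

I swung the square holder over by its pin to its stop, then pressed the pad with the shut fingers. The heat sink dropped into its tray, and I handed the job in at about 16 s.

**Turned over:** At the end of the swing the contact force rose to about 22 N with under 1 mm of travel, so the holder was at its stop. It stayed over after I let go. The heat sink was not visible in the tray before the press, so it was still held then.

**Heat sink:** After the press, a new patch in the side view at about (229,188) matched it lying in the tray at around stand x 50, y 0, not hanging in the pocket. This check comes from the side view only, because the holder hides that part of the tray from the top camera.

**Round holder:** I never touched it, but the arm hid it in the last top picture, so I did not look at it again.

**What disagreed:**
- Heights triangulated from the images scattered by up to about 14 mm around the stated values (the pad read about 72 mm against 78 mm).
- The pin ended the swing about 4 mm lower than I had planned for.
- While pressing the pad I read at most 1.7 N, below the stated 2 to 6 N. The fingertips went down to z 69 mm, which is the stated full 9 mm press.

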